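# Refill the bedside vitamin stand in the carrier's order

## Robot

A 6-joint arm with a two-finger parallel gripper is mounted at the origin on the work surface. World frame = base frame: x ahead of the robot, y to its left, z up, the work surface at z = 0. Lengths are in m, angles in degrees, forces in N, time in s.
With the tool pointing down it reaches from about 0.375 to 0.9 m from the base axis. Payload 3.1 kg.
Tool frame: the origin (TCP) lies between the finger pads; the fingertips stand 11 mm ahead of it and the grasp point (between the pads) lies 8 mm behind it; x points along the fingers, y is the direction in which the jaws open and shut, and the axes are right-handed (so a half turn about x gives the same grasp; the last joint's range is limited). The gripper opens to 87 mm and grips with 3 to 60 N. Pads are 19 mm wide; open, the fingers measure 117 mm over their backs; the gripper's body (75 mm by 190 mm) begins 51 mm behind the grasp point.
Start: joints at [-81.618, 30.224, 82.088, -0, 67.689, -10.227], TCP at [0.199, -0.592, 0.206] pointing down, gripper open.
Joint ranges: [-176.69, 176.69], [-43.24, 126.21], [12.49, 139.97], [-82, 262], [0, 151.66], [-163.58, 163.58]. Speed limits (degrees/s): [159.86, 159.86, 180, 180, 180, 180].

## Interface

Orientations are given as a 3x3 rotation matrix whose columns are the frame's x, y, z axes.
In Python, from rig import bot gives the robot as it stands.
- The arm moves only by the shell command python3 -m inch 'ROWS' [OPENING]. ROWS is a JSON object of lists of equal length, an entry for each row: "dp": the shift along the tool's x, y, z in mm, a list of three; "yaw": the turn about the tool's x in degrees. In form: {"dp": [[tx, ty, tz], ...], "yaw": [yaw, ...]}. A call has 1 to 20 rows; each row shifts and turns the commanded pose from where the row before left it, along the tool's axes as they then stand; what a row does not reach is not made up. A row lasts 1/12 s, in which the tool goes at most 41.7 mm and 7.16 degrees, less where a joint would pass 70% of its speed; a pose out of reach is approached as far as the arm can. A call is refused whole if a number of a shift passes 41.7 or a number of a turn 7.16, either way. A call with a gripper value outside its range is refused whole. OPENING is the finger opening in mm, from 0 to 87, set as the call begins (- or left out, the last holds). The fingers move at their own pace and stop on an object; the grip force is fixed at half the most. Time passes only in rows, so rows that do not move let the fingers close. It gives the time, the measured TCP pose, the force and the opening at its end, in the units of the state.
- bot.read_state(): the state, without advancing time (a new reading comes with each control period).
- bot.capture(name): name is "side" or "top" or "wrist"; returns a dict with "color" (420x560x3 uint8, red, green, blue), "intrinsics" (3x3 intrinsics, pixels), "pose" (4x4, takes a point from camera to world coordinates). Camera axes: x right, y down, z forward; pixel columns grow to the right and rows downward; lengths in m; the calibration is good to about 2 mm. A picture is of the moment at which its call begins. There is no depth.
- bot.hand_in(): hands the job in, once; it reports no verdict.
The state is a dict: "time_s": time; "joint_positions": joint angles; "qvel": joint speeds; "tau": joint torques, N m; "position": TCP position; "tcp_rot": TCP orientation; "force": force on the tool from outside, world axes, zero at the start; "moment": the same for the moment, N m; "opening": opening from 0.0 (shut) to 1.0 (fully open).
Only numpy, scipy, OpenCV 4.12 (cv2) and the standard library are available. Lean on these libraries where they do the work, as an engineer would, in place of code of your own. Each camera call takes 0.05 s, during which the arm holds its last target.

## Task

Move the four vitamin tubes from the white carrier into the dark wooden bedside stand, one standing upright in each compartment, in the same order as in the carrier counted from the end with the red knob: the tube next to the carrier's red knob goes next to the stand's red knob, and so on. Set each tube down rather than dropping it, and knock none over.

Things in the scene. Friction and masses are not known exactly. Their poses are not given: they have to be found in the camera images.
- tube_blue: Loose upright vitamin-tablet tube, white with a blue label band and a flat blue cap (the cap shows from above). Smooth round cylinder of 30 mm diameter, 96 mm tall, 50 to 100 g. Origin: centre of its underside, z up its axis. It starts standing in the blue cup on the carrier.
- tube_green: Loose upright vitamin-tablet tube, white with a green label band and a flat green cap (the cap shows from above). Smooth round cylinder of 30 mm diameter, 96 mm tall, 50 to 100 g. Origin: centre of its underside, z up its axis. It starts standing in the green cup on the carrier.
- tube_yellow: Loose upright vitamin-tablet tube, white with a yellow label band and a flat yellow cap (the cap shows from above). Smooth round cylinder of 30 mm diameter, 96 mm tall, 50 to 100 g. Origin: centre of its underside, z up its axis. It starts standing in the yellow cup on the carrier.
- tube_purple: Loose upright vitamin-tablet tube, white with a purple label band and a flat purple cap (the cap shows from above). Smooth round cylinder of 30 mm diameter, 96 mm tall, 50 to 100 g. Origin: centre of its underside, z up its axis. It starts standing in the purple cup on the carrier.
- cup_blue: Fixed blue collar on the white carrier, in which the blue tube stands at the start: outer diameter 46 mm, inner diameter 36 mm, 14 mm tall, open at the bottom (the tube stands on the carrier's tray). Origin: centre of its underside, on the tray's top, 10 mm above the table. The four collars stand in one row on the carrier, in an order that changes from start to start.
- cup_green: Fixed green collar on the white carrier, in which the green tube stands at the start: outer diameter 46 mm, inner diameter 36 mm, 14 mm tall, open at the bottom (the tube stands on the carrier's tray). Origin: centre of its underside, on the tray's top, 10 mm above the table. The four collars stand in one row on the carrier, in an order that changes from start to start.
- cup_yellow: Fixed yellow collar on the white carrier, in which the yellow tube stands at the start: outer diameter 46 mm, inner diameter 36 mm, 14 mm tall, open at the bottom (the tube stands on the carrier's tray). Origin: centre of its underside, on the tray's top, 10 mm above the table. The four collars stand in one row on the carrier, in an order that changes from start to start.
- cup_purple: Fixed purple collar on the white carrier, in which the purple tube stands at the start: outer diameter 46 mm, inner diameter 36 mm, 14 mm tall, open at the bottom (the tube stands on the carrier's tray). Origin: centre of its underside, on the tray's top, 10 mm above the table. The four collars stand in one row on the carrier, in an order that changes from start to start.
- carrier: Fixed white flat tray, the delivery carrier: 64 (x) by 256 (y) by 10 mm thick, the four collars in a row at y = +87, +29, -29, -87 mm, x = 0. A red end piece with a red round knob (22 mm across, top 34 mm above the table) at y = +123 mm marks its first end. Origin: on the table under the row's middle. Any yaw.
- stand: Fixed dark wooden stand, 68 (x) by 252 (y) by 28 mm tall. Four open compartments in a row at y = +87, +29, -29, -87 mm, x = 0, each 48 by 48 mm inside, 20 mm deep; floor 8 mm, wall tops 28 mm above the table. A red end piece with a red round knob (22 mm across, top 52 mm above the table) at y = +123.5 mm marks its first end. Origin: on the table under the row's middle. Any yaw. Empty at the start.

How it is judged:
By the outcome, as a careful person would: the job done as asked, in the order asked, and still so for the second after the job is handed in, with the robot touching nothing.
It also fails if it takes over 112 s, if anything falls off the work surface, if the arm or the gripper's body presses on something with over 40 N, if the wrist force passes 120 N, or if a joint passes its speed limit or range.

## Working session

There is one attempt and no reset: what is moved stays moved. The work goes in short steps, Python scripts to look and compute and a shell command to move; the robot and the scene stay as the last step left them, time stands still between calls to the robot, and variables do not carry over. Pictures are saved under pics/ and viewed, and the job is handed in when it is done.

```bash
ls; mkdir -p pics; python3 - <<'E'
from rig import bot
import cv2
for n in("top","side","wrist"):
    c=bot.capture(n); cv2.imwrite(f"pics/{n}0.png",c["color"][:,:,::-1]); print(n,c["intrinsics"].round(1).tolist(),c["pose"].round(3).tolist())
s=bot.read_state(); print(s)
E
```

```text
pics
top [[379.9, 0.0, 286.1], [0.0, 379.9, 206.5], [0.0, 0.0, 1.0]] [[0.004, -0.991, 0.136, 0.409], [-1.0, -0.005, -0.008, -0.017], [0.009, -0.136, -0.991, 0.912], [0.0, 0.0, 0.0, 1.0]]
side [[502.1, 0.0, 275.4], [0.0, 502.1, 207.8], [0.0, 0.0, 1.0]] [[-0.942, -0.196, 0.272, 0.235], [-0.335, 0.556, -0.761, 0.82], [-0.002, -0.808, -0.589, 0.689], [0.0, 0.0, 0.0, 1.0]]
wrist [[302.7, 0.0, 277.8], [0.0, 302.7, 208.4], [0.0, 0.0, 1.0]] [[0.319, -0.913, -0.253, 0.268], [-0.948, -0.308, -0.083, -0.568], [-0.003, 0.267, -0.964, 0.384], [0.0, 0.0, 0.0, 1.0]]
{'time_s': 0.15, 'joint_positions': array([-8.16199875e+01,  3.02665055e+01,  8.21370589e+01, -1.16281321e-03,
        6.76905109e+01, -1.02273218e+01]), 'qvel': array([-0.04910589, -0.16114072, -0.16565585,  0.02763921,  0.03279553,
       -0.07166503]), 'tau': array([ 1.26202256e-03, -4.40428269e+01, -1.76842403e+01,  6.33324170e-02,
        5.51804469e-02, -9.66071980e-05]), 'position': array([ 0.19936281, -0.59174922,  0.20561256]), 'tcp_rot': array([[-2.57865794e-04,  3.19087736e-01, -9.47725145e-01],
       [ 1.62165652e-03, -9.47723797e-01, -3.19087723e-01],
       [-9.99998652e-01, -1.61916647e-03, -2.73065160e-04]]), 'force': array([-0.18862734,  0.1137465 ,  0.02402065]), 'moment': array([ 0.04798045, -0.01121698, -0.02380178]), 'opening': 1.001159778808116}
```

View pics/top0.png

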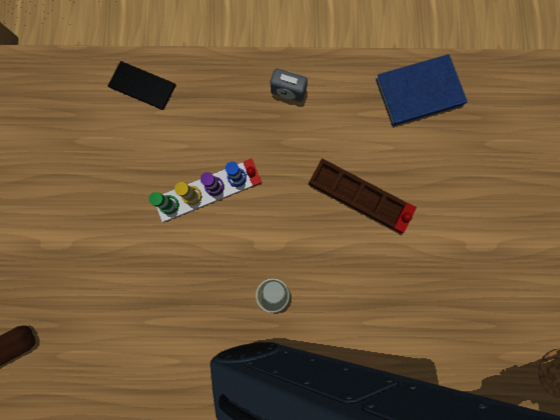

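View pics/side0.png

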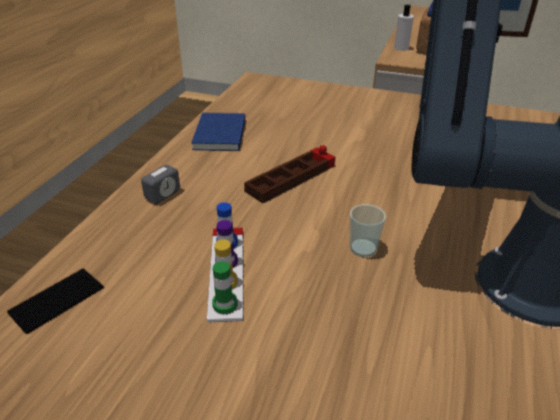

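View pics/wrist0.png

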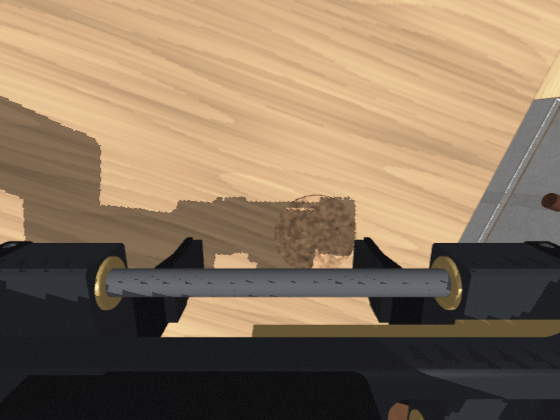

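The top view shows the carrier from about (157,210) to (260,175), with its red end at (252,172). The order from the red end is blue, purple, yellow, green. The stand runs from (315,175) to (412,218), with its red knob at (406,216). A glass stands at (273,295). Next I'll zoom in and measure.

```bash
cat > h.py <<'E'
import numpy as np,cv2
from rig import bot
def ray(c,u,v,z):
    K,P=c["intrinsics"],c["pose"]
    d=P[:3,:3]@np.linalg.solve(K,[u,v,1.]); o=P[:3,3]
    return o+d*(z-o[2])/d[2]
def proj(c,p):
    K,P=c["intrinsics"],c["pose"]
    q=K@(P[:3,:3].T@(np.asarray(p)-P[:3,3])); return q[:2]/q[2]
HUE=dict(green=(50,80),yellow=(18,33),purple=(125,150),blue=(105,120))
def mask(c,lo,hi):
    return cv2.inRange(cv2.cvtColor(c["color"],cv2.COLOR_RGB2HSV),np.array(lo,np.uint8),np.array(hi,np.uint8))
E
python3 - <<'E'
from h import *
c=bot.capture("top"); im=c["color"][:,:,::-1]
a=cv2.resize(im[150:230,145:270],None,fx=6.2,fy=6.2,interpolation=cv2.INTER_NEAREST)
cv2.imwrite("pics/t1.png",a)
b=cv2.resize(im[150:240,300:425],None,fx=6.2,fy=6.2,interpolation=cv2.INTER_NEAREST)
cv2.imwrite("pics/t2.png",b)
hsv=cv2.cvtColor(c["color"],cv2.COLOR_RGB2HSV)
for u,v in((156,199),(181,187),(208,178),(232,168),(252,172),(406,216)):print(hsv[v,u])
E
```

```text
[ 68 176 120]
[ 25 212 166]
[137 162 132]
[110 207 161]
[  0 231  94]
[  1 225 120]
```

View pics/t1.png

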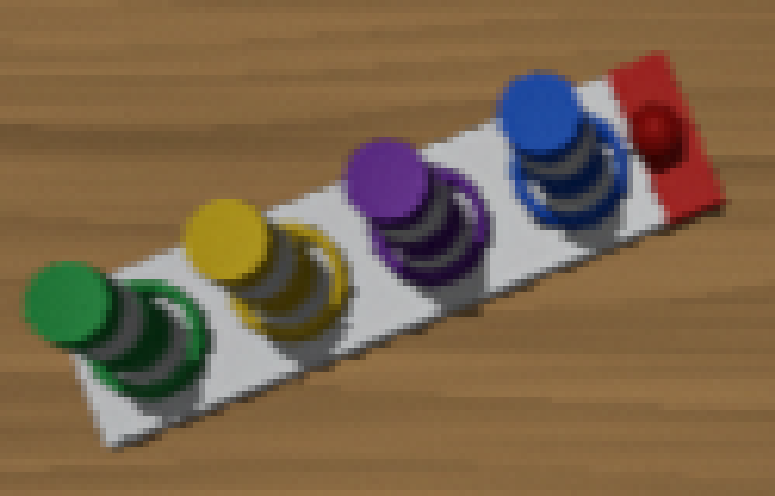

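View pics/t2.png

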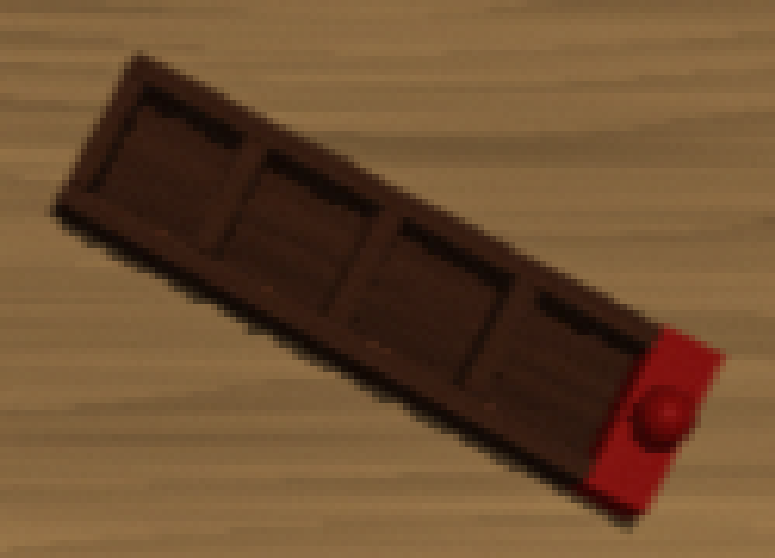

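```bash
python3 - <<'E'
from h import *
c=bot.capture("top"); s=bot.capture("side")
print("caps")
caps={}
for n,(a,b) in HUE.items():
    m=mask(c,(a,110,110 if n!="purple" else 90),(b,255,255))[140:240,140:280]
    m=cv2.resize(m,None,fx=8,fy=8,interpolation=cv2.INTER_CUBIC); m=(m>127).astype(np.uint8)
    d=cv2.distanceTransform(m,cv2.DIST_L2,5); 
    ys,xs=np.where(d>d.max()-0.7)
    u=140+(xs.mean()+.5)/8-.5; v=140+(ys.mean()+.5)/8-.5
    p=ray(c,u,v,.106); caps[n]=p
    print(n,round(u,1),round(v,1),"r mm",d.max()/8*0.806/380*1000,p.round(4), "side px",proj(s,p).round(1))
f=lambda x,y,ox,oy:(ox+x/6.2-.5,oy+y/6.2-.5)
print("steps",[np.linalg.norm(caps[a]-caps[b]).round(4) for a,b in(("green","yellow"),("yellow","purple"),("purple","blue"))])
k=ray(c,*f(657,138,145,150),.028);print("carrier knob",k.round(4))
print("stand pts z=.028")
P=[ray(c,*f(x,y,300,150),.028) for x,y in((138,54),(57,203),(663,327),(726,353),(590,478),(645,512))]
for p in P:print(p.round(4))
print("width",np.linalg.norm(P[0]-P[1]),"len wood",np.linalg.norm(P[0]-P[2]),"tot",np.linalg.norm(P[0]-P[3]), "red",np.linalg.norm(P[2]-P[4]),np.linalg.norm(P[3]-P[5]))
print("stand knob",ray(c,*f(663,418,300,150),.044).round(4))
im=s["color"][:,:,::-1]
cv2.imwrite("pics/s1.png",cv2.resize(im[135:215,235:350],None,fx=6.5,fy=6.5,interpolation=cv2.INTER_NEAREST))
cv2.imwrite("pics/s2.png",cv2.resize(im[195:325,190:260],None,fx=4.5,fy=4.5,interpolation=cv2.INTER_NEAREST))
E
```

```text
caps
green 155.0 198.1 r mm 12.511745 [0.5367 0.2569 0.106 ] side px [220.2 266. ]
yellow 180.7 187.9 r mm 13.665171 [0.5592 0.2028 0.106 ] side px [221.4 243.8]
purple 206.6 178.5 r mm 12.660135 [0.5801 0.148  0.106 ] side px [223.4 223.7]
blue 231.5 167.6 r mm 13.035431 [0.6044 0.0948 0.106 ] side px [223.3 205.6]
steps [np.float64(0.0586), np.float64(0.0586), np.float64(0.0586)]
carrier knob [0.6136 0.0605 0.028 ]
stand pts z=.028
[ 0.6477 -0.1094  0.028 ]
[ 0.589  -0.0779  0.028 ]
[ 0.5423 -0.3083  0.028 ]
[ 0.5325 -0.3319  0.028 ]
[ 0.4846 -0.2784  0.028 ]
[ 0.4719 -0.2987  0.028 ]
width 0.06663613979777185 len wood 0.22513642368120956 tot 0.2506250447557416 red 0.06496470669035675 0.06904865982584978
stand knob [ 0.5057 -0.3017  0.044 ]
```

View pics/s1.png

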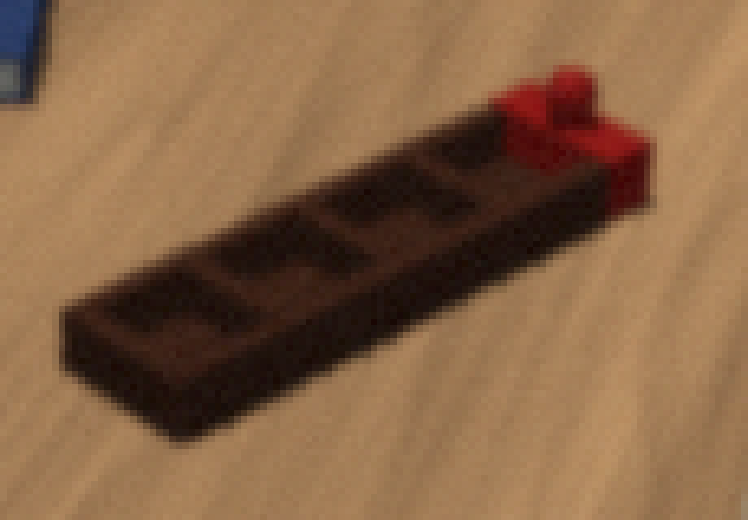

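View pics/s2.png

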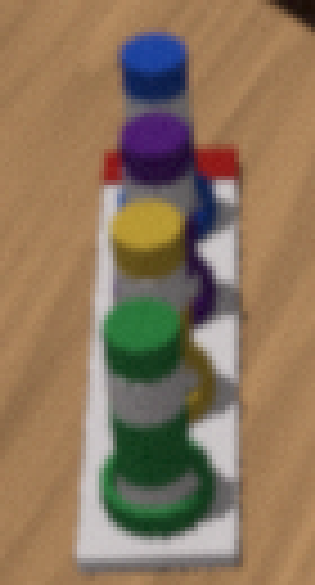

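The side crop shows the stand's red end piece rising above the walls, so I'll use the separators and long edges. In the side view the caps sit about 1 px off the rays cast from the top view, which is around 1.5 mm.

```bash
cat >> h.py <<'E'
import json
def go(tgt,yaw):
    """print tool-axis deltas (mm) from current pose, and turn about tool x, to reach tgt(TCP) / tool-y heading yaw"""
    s=bot.read_state(); R=s["tcp_rot"]; p=s["position"]
    d=R.T@(np.asarray(tgt)-p)*1000
    h=np.degrees(np.arctan2(R[1,1],R[0,1])); t=-((yaw-h+180)%360-180)
    print("t",round(s["time_s"],1),"pos",p.round(4),"head",h.round(1),"open",round(s["opening"],3),"F",s["force"].round(1),"-> dp_tool",d.round(1),"turn_tool_x",round(t,1),"world d",((np.asarray(tgt)-p)*1000).round(1))
E
python3 - <<'E'
from h import *
c=bot.capture("top");s=bot.capture("side")
f=lambda x,y,ox,oy:(ox+x/6.2-.5,oy+y/6.2-.5)
L={'sep1':((255,148),(216,250)),'sep2':((390,212),(338,310)),'sep3':((525,285),(468,382))}
M=[]
for k,(a,b) in L.items():
    A=ray(c,*f(*a,300,150),.028);B=ray(c,*f(*b,300,150),.028); M.append((A+B)/2); print(k,M[-1].round(4),np.linalg.norm(A-B).round(4))
ed=[(138,54,57,203),(663,327,590,478)]
mids=[(ray(c,*f(a,b,300,150),.028)+ray(c,*f(d,e,300,150),.028))/2 for a,b,d,e in ed]
print("mids",[m.round(4) for m in mids])
d=mids[1]-mids[0];d/=np.linalg.norm(d)
d2=M[2]-M[0];print("dirs",d.round(3),d2/np.linalg.norm(d2),np.linalg.norm(d2))
# end -> y ; sep2 = y 0
O=np.mean(M,axis=0); n=np.array([-d[1],d[0],0]); O=mids[0]+d*((O-mids[0])@d)
print("origin",O.round(4),"heading perp",np.degrees(np.arctan2(n[1],n[0])))
for y in(87,29,-29,-87):
    p=O+d*y/1000;print(y,p.round(4),"side px",proj(s,p).round(1), "crop",((proj(s,p)-[235,135]+.5)*6.5).round(0))
print("knob y",(ray(c,*f(663,418,300,150),.044)-O)@d)
# side check: corners of stand
g=lambda x,y:(235+x/6.5-.5,135+y/6.5-.5)
for q in((65,312),(182,382),(612,170)):print("side corner",ray(s,*g(*q),.028).round(4))
print("top corner",[ray(c,*f(x,y,300,150),.028).round(4) for x,y in((138,54),(57,203))])
E
```

```text
sep1 [ 0.591  -0.1462  0.028 ] 0.0428
sep2 [ 0.5672 -0.195   0.028 ] 0.0433
sep3 [ 0.5395 -0.2448  0.028 ] 0.0438
mids [array([ 0.6184, -0.0936,  0.028 ]), array([ 0.5135, -0.2934,  0.028 ])]
dirs [-0.465 -0.885  0.   ] [-0.46304037 -0.88633719  0.        ] 0.11119890597129882
origin [ 0.5652 -0.1949  0.028 ] heading perp -27.70509867621471
87 [ 0.5247 -0.2719  0.028 ] side px [312.1 157.8] crop [504. 151.]
29 [ 0.5517 -0.2206  0.028 ] side px [296.1 165.7] crop [401. 203.]
-29 [ 0.5787 -0.1692  0.028 ] side px [279.3 174.1] crop [291. 257.]
-87 [ 0.6056 -0.1179  0.028 ] side px [261.7 182.9] crop [177. 315.]
knob y 0.12216164788195538
side corner [ 0.6451 -0.1059  0.028 ]
side corner [ 0.5881 -0.0775  0.028 ]
side corner [ 0.4806 -0.272   0.028 ]
top corner [array([ 0.6477, -0.1094,  0.028 ]), array([ 0.589 , -0.0779,  0.028 ])]
```

```bash
python3 -c "
from h import *
go([.6037,.094,.206],22.65)"
```

```text
t 0.4 pos [ 0.1995 -0.5922  0.2062] head -71.4 open 1.001 F [-0.6 -0.1 -0. ] -> dp_tool [ 4.000e-01 -5.213e+02 -6.021e+02] turn_tool_x -94.0 world d [ 4.042e+02  6.862e+02 -2.000e-01]
```

```bash
python3 -m inch '{"dp":[[0,-20,-23],[0,-26,-30],[0,-26,-30],[0,-26,-30],[0,-26,-30],[0,-26,-30],[0,-26,-30],[0,-26,-30],[0,-26,-30],[0,-26,-30],[0,-26,-30],[0,-26,-30],[0,-26,-30],[0,-26,-30],[0,-26,-30],[0,-26,-30],[0,-26,-30],[0,-26,-30],[0,-26,-30],[0,-20,-23]],"yaw":[0,0,0,0,0,0,0,0,0,0,0,0,0,0,0,0,0,0,0,0]}' 87
python3 -m inch '{"dp":[[0,0,0],[0,0,0],[0,0,0],[0,0,0],[0,0,0],[0,0,0],[0,0,0],[0,0,0],[0,0,0],[0,0,0],[0,0,0],[0,0,0],[0,0,0],[0,0,0]],"yaw":[-6.7,-6.7,-6.7,-6.7,-6.7,-6.7,-6.7,-6.7,-6.7,-6.7,-6.7,-6.7,-6.7,-6.7]}'
python3 - <<'E'
from h import *
go([.6037,.094,.072],22.65)
for n in("wrist","top"):
    c=bot.capture(n);cv2.imwrite(f"pics/{n}2.png",c["color"][:,:,::-1])
E
```

```text
time_s: 2.07
position: [0.5941, 0.0791, 0.2066]
tcp_rot: [[0.001, 0.321, -0.947], [0.001, -0.947, -0.321], [-1.0, -0.0, -0.001]]
force: [0.5, -1.6, -0.1]
opening: 1.002
time_s: 3.23
position: [0.5927, 0.0761, 0.2064]
tcp_rot: [[0.0, 0.922, 0.387], [0.0, 0.387, -0.922], [-1.0, 0.0, 0.0]]
force: [-0.2, 0.5, -0.2]
opening: 0.999
t 3.2 pos [0.5927 0.0761 0.2064] head 22.7 open 0.999 F [-0.2  0.5 -0.2] -> dp_tool [134.4  17.  -12.2] turn_tool_x 0.1 world d [  11.    17.9 -134.4]
```

View pics/wrist2.png

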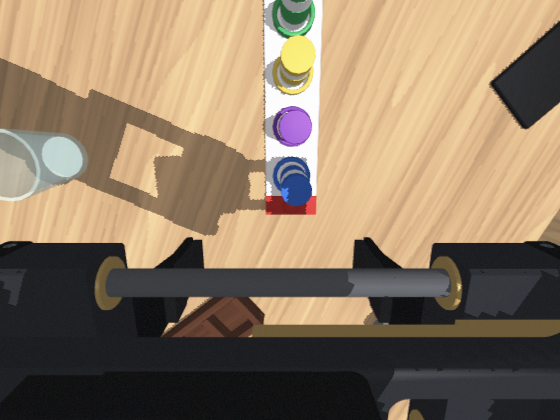

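The wrist view shows the row square to the jaws, with caps at blue (296,190), purple (293,126) and yellow (298,54). I'll check those against the top-view positions.

```bash
python3 - <<'E'
from h import *
c=bot.capture("wrist")
for n,u,v in(("blue",296,190),("purple",293.5,126),("yellow",298,54.5)):print(n,ray(c,u,v,.106).round(4))
E
```

```text
blue [0.6023 0.0962 0.106 ]
purple [0.5773 0.1486 0.106 ]
yellow [0.5581 0.2032 0.106 ]
```

```bash
python3 -m inch '{"dp":[[0,8,-7],[0,8.8,-6.4],[15,0,0],[20,0,0],[20,0,0],[20,0,0],[20,0,0],[18,0,0],[12,0,0],[9,0,0],[0,0,0]],"yaw":[0,0,0,0,0,0,0,0,0,0,0]}'
python3 - <<'E'
from h import *
go([.603,.095,.072],22.65)
c=bot.capture("side");cv2.imwrite("pics/side3.png",cv2.resize(c["color"][150:340,160:330,::-1],None,fx=3,fy=3))
c=bot.capture("wrist");cv2.imwrite("pics/wrist3.png",c["color"][:,:,::-1])
E
```

```text
time_s: 4.3
position: [0.6023, 0.0955, 0.0705]
tcp_rot: [[-0.003, 0.925, 0.381], [0.0, 0.381, -0.925], [-1.0, -0.003, -0.001]]
force: [-0.0, 1.0, -0.8]
opening: 0.999
t 4.3 pos [0.6023 0.0955 0.0705] head 22.4 open 0.999 F [-0.   1.  -0.8] -> dp_tool [-1.5  0.5  0.7] turn_tool_x -0.2 world d [ 0.7 -0.5  1.5]
```

View pics/side3.png

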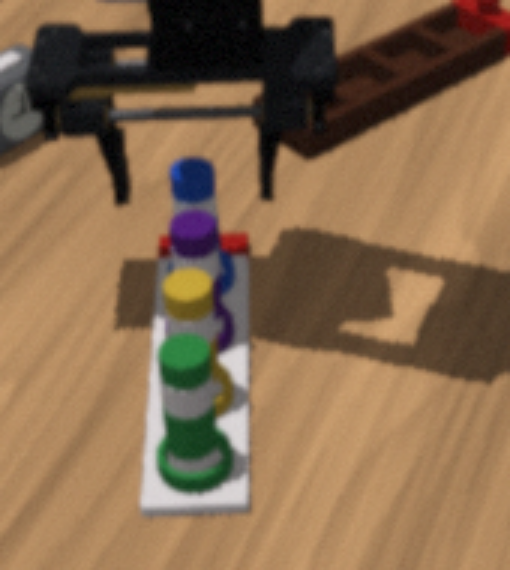

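View pics/wrist3.png

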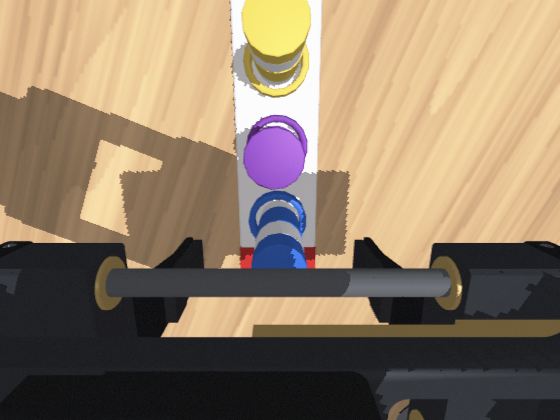

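The blue tube sits between the fingers (wrist column 279, jaw middle about 279). Closing.

```bash
python3 -m inch '{"dp":[[0,0,0],[0,0,0],[0,0,0],[0,0,0],[0,0,0],[0,0,0],[0,0,0],[0,0,0]],"yaw":[0,0,0,0,0,0,0,0]}' 10
python3 -m inch '{"dp":[[0,0,0],[0,0,0],[0,0,0],[-8,0,0],[-14,0,0],[-16,0,0],[-16,0,0],[-16,0,0],[-10,0,0]],"yaw":[0,0,0,0,0,0,0,0,0]}'
python3 - <<'E'
from h import *
go([.524,-.271,.140],-27.7)
c=bot.capture("side");cv2.imwrite("pics/side4.png",cv2.resize(c["color"][150:340,160:330,::-1],None,fx=3,fy=3))
E
```

```text
time_s: 5.07
position: [0.6031, 0.0949, 0.0724]
tcp_rot: [[-0.0, 0.924, 0.381], [-0.0, 0.381, -0.924], [-1.0, -0.0, -0.0]]
force: [0.2, 0.7, -0.2]
opening: 0.477
time_s: 5.82
position: [0.6038, 0.095, 0.1544]
tcp_rot: [[0.002, 0.924, 0.381], [-0.0, 0.381, -0.924], [-1.0, 0.002, 0.001]]
force: [0.6, -0.5, -0.5]
opening: 0.332
t 5.8 pos [0.6038 0.095  0.1544] head 22.4 open 0.332 F [ 0.6 -0.5 -0.5] -> dp_tool [  14.3 -213.4  307.9] turn_tool_x 50.1 world d [ -79.8 -366.   -14.4]
```

View pics/side4.png

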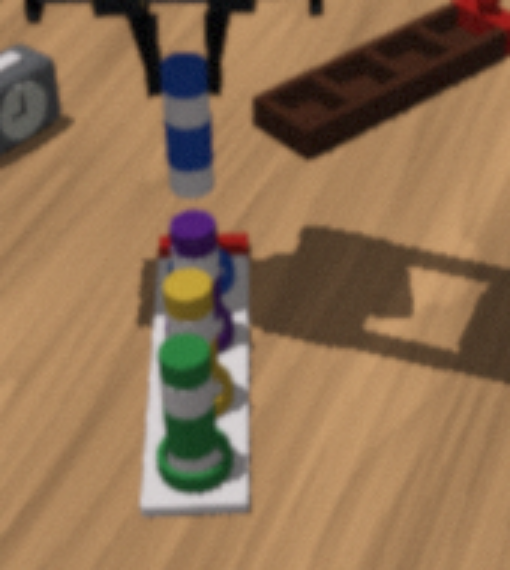

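```bash
python3 - <<'E'
from h import *
c=bot.capture("side")
for z in(.188,.143,.092):print(z,(proj(c,[.6038,.095,z])-[160,150])*3)
E
```

```text
0.188 [182.38483222  61.5348682 ]
0.143 [187.010246   120.84264592]
0.092 [191.95699324 184.27061141]
```

```bash
python3 -m inch '{"dp":[[0,-7,10],[0,-15,21.6],[0,-18,26],[0,-18,26],[0,-18,26],[0,-18,26],[0,-18,26],[0,-18,26],[0,-18,26],[0,-18,26],[0,-18,26],[0,-18,26],[0,-9,13],[0,0,0]],"yaw":[0,0,0,0,0,0,0,0,0,0,0,0,0,0]}'
python3 -m inch '{"dp":[[0,0,0],[0,0,0],[0,0,0],[0,0,0],[0,0,0],[0,0,0],[0,0,0],[0,0,0],[0,0,0],[0,0,0],[0,0,0]],"yaw":[5,5,5,5,5,5,5,5,5,5,0]}'
python3 - <<'E'
from h import *
go([.524,-.271,.071],-27.7)
E
```

```text
time_s: 7.08
position: [0.5227, -0.271, 0.1512]
tcp_rot: [[-0.001, 0.926, 0.377], [-0.001, 0.377, -0.926], [-1.0, -0.001, 0.0]]
force: [-0.2, 0.7, -0.9]
opening: 0.334
time_s: 8.0
position: [0.5236, -0.2653, 0.1516]
tcp_rot: [[-0.002, 0.886, -0.464], [0.002, -0.464, -0.886], [-1.0, -0.003, -0.001]]
force: [0.8, 0.1, -0.8]
opening: 0.339
t 8.0 pos [ 0.5236 -0.2653  0.1516] head -27.6 open 0.339 F [ 0.8  0.1 -0.8] -> dp_tool [80.5  3.2  5. ] turn_tool_x 0.1 world d [  0.4  -5.7 -80.6]
```

```bash
python3 -m inch '{"dp":[[0,1.6,2.5],[8,1.6,2.5],[15,0,0],[16,0,0],[16,0,0],[10,0,0],[0,0,0],[0,0,0]],"yaw":[0,0,0,0,0,0,0,0]}'
python3 - <<'E'
from h import *
go([.524,-.271,.071],-27.7)
c=bot.capture("side");cv2.imwrite("pics/side5.png",cv2.resize(c["color"][90:220,230:370,::-1],None,fx=4,fy=4))
c=bot.capture("top");cv2.imwrite("pics/top5.png",cv2.resize(c["color"][140:250,290:430,::-1],None,fx=5,fy=5))
E
```

```text
time_s: 8.67
position: [0.5243, -0.2728, 0.0866]
tcp_rot: [[-0.001, 0.887, -0.463], [0.001, -0.463, -0.887], [-1.0, -0.002, -0.0]]
force: [0.1, -0.1, 0.0]
opening: 0.333
t 8.7 pos [ 0.5243 -0.2728  0.0866] head -27.6 open 0.333 F [ 0.1 -0.1  0. ] -> dp_tool [15.6 -1.1 -1.4] turn_tool_x 0.1 world d [ -0.3   1.8 -15.6]
```

View pics/side5.png

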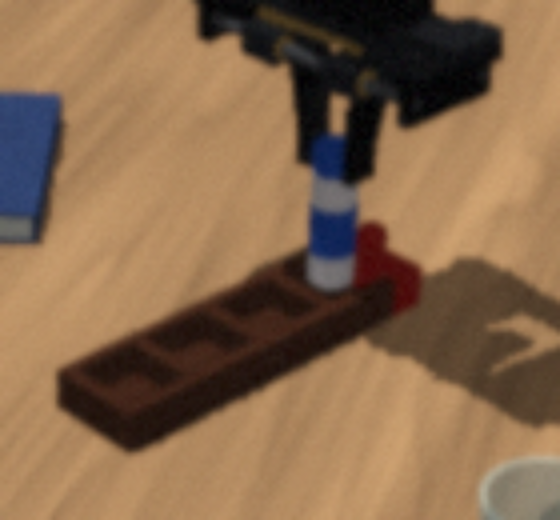

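View pics/top5.png

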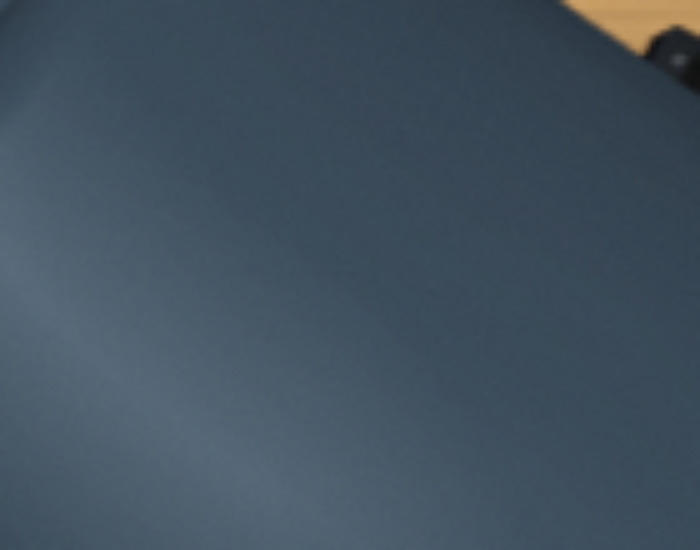

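The blue tube is at the mouth of the first compartment (side crop (330,285)), beside the red end. Lowering.

```bash
python3 -m inch '{"dp":[[4,-1,-1.5],[5,0,0],[3,0,0],[2,0,0],[1,0,0],[0,0,0],[0,0,0],[0,0,0]],"yaw":[0,0,0,0,0,0,0,0]}'
```

```text
time_s: 9.43
position: [0.5246, -0.2713, 0.0724]
tcp_rot: [[0.0, 0.886, -0.463], [-0.0, -0.463, -0.886], [-1.0, 0.0, 0.0]]
force: [-0.3, -0.3, -2.1]
opening: 0.333
```

```bash
python3 -m inch '{"dp":[[1,0,0],[0,0,0],[0,0,0]],"yaw":[0,0,0]}'; python3 -m inch '{"dp":[[1,0,0],[0,0,0],[0,0,0]],"yaw":[0,0,0]}'
```

```text
time_s: 9.68
position: [0.5245, -0.2712, 0.0713]
tcp_rot: [[-0.0, 0.886, -0.463], [0.0, -0.463, -0.886], [-1.0, -0.0, -0.0]]
force: [-0.6, -0.1, -1.2]
opening: 0.337
time_s: 9.93
position: [0.5245, -0.2712, 0.0703]
tcp_rot: [[-0.0, 0.886, -0.463], [0.0, -0.463, -0.886], [-1.0, -0.0, 0.0]]
force: [-0.1, -0.8, -1.2]
opening: 0.336
```

```bash
python3 -m inch '{"dp":[[0.7,0,0],[0,0,0],[0,0,0]],"yaw":[0,0,0]}'; python3 -m inch '{"dp":[[0.7,0,0],[0,0,0],[0,0,0]],"yaw":[0,0,0]}'
```

```text
time_s: 10.18
position: [0.5246, -0.2713, 0.0702]
tcp_rot: [[0.0, 0.886, -0.463], [-0.0, -0.463, -0.886], [-1.0, 0.0, 0.0]]
force: [-0.7, -0.0, 4.4]
opening: 0.335
time_s: 10.43
position: [0.5248, -0.2714, 0.0702]
tcp_rot: [[0.001, 0.886, -0.463], [-0.001, -0.463, -0.886], [-1.0, 0.001, 0.0]]
force: [-0.4, 0.9, 8.1]
opening: 0.331
```

Contact came at TCP z 0.0702, against a predicted 0.0704. Releasing and rising.

```bash
python3 -m inch '{"dp":[[-0.8,0,0],[0,0,0],[0,0,0]],"yaw":[0,0,0]}'
python3 -m inch '{"dp":[[0,0,0],[0,0,0],[0,0,0],[0,0,0],[0,0,0],[0,0,0],[0,0,0],[-8,0,0],[-16,0,0],[-18,0,0],[-18,0,0],[-18,0,0],[-10,0,0],[0,0,0]],"yaw":[0,0,0,0,0,0,0,0,0,0,0,0,0,0]}' 80
python3 - <<'E'
from h import *
go([.5785,.1475,.072],22.65)
c=bot.capture("side");cv2.imwrite("pics/side6.png",cv2.resize(c["color"][90:220,230:370,::-1],None,fx=4,fy=4))
E
```

```text
time_s: 10.68
position: [0.5247, -0.2713, 0.0702]
tcp_rot: [[0.0, 0.886, -0.463], [-0.0, -0.463, -0.886], [-1.0, 0.001, 0.0]]
force: [-0.7, 0.4, 6.2]
opening: 0.334
time_s: 11.85
position: [0.5261, -0.2724, 0.1607]
tcp_rot: [[0.005, 0.886, -0.463], [-0.004, -0.463, -0.886], [-1.0, 0.006, 0.001]]
force: [0.2, 0.5, -0.6]
opening: 0.924
t 11.8 pos [ 0.5261 -0.2724  0.1607] head -27.6 open 0.924 F [ 0.2  0.5 -0.6] -> dp_tool [  87.4 -148.5 -396.5] turn_tool_x -50.2 world d [ 52.4 419.9 -88.7]
```

View pics/side6.png

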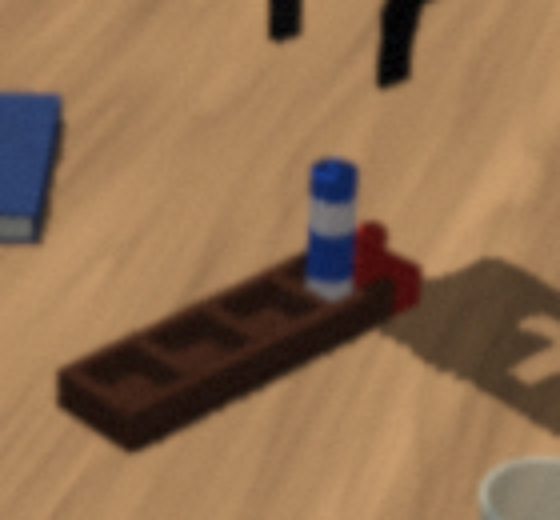

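Blue stands upright in the slot next to the red knob. Next is purple.

```bash
python3 -m inch '{"dp":[[0,-6,-15],[0,-10.5,-28.5],[0,-11,-29.5],[0,-11,-29.5],[0,-11,-29.5],[0,-11,-29.5],[0,-11,-29.5],[0,-11,-29.5],[0,-11,-29.5],[0,-11,-29.5],[0,-11,-29.5],[0,-11,-29.5],[0,-11,-29.5],[0,-11,-28.5],[0,0,0]],"yaw":[0,0,0,0,0,0,0,0,0,0,0,0,0,0,0]}'
python3 -m inch '{"dp":[[0,0,0],[0,0,0],[0,0,0],[0,0,0],[0,0,0],[0,0,0],[0,0,0],[0,0,0],[0,0,0],[0,0,0],[0,0,0]],"yaw":[-5,-5,-5,-5,-5,-5,-5,-5,-5,-5.2,0]}'
python3 - <<'E'
from h import *
go([.5785,.1475,.072],22.65)
c=bot.capture("wrist");cv2.imwrite("pics/wrist7.png",c["color"][:,:,::-1])
E
```

```text
time_s: 13.15
position: [0.575, 0.1551, 0.1562]
tcp_rot: [[-0.002, 0.889, -0.459], [0.003, -0.459, -0.889], [-1.0, -0.003, -0.001]]
force: [-0.4, -0.1, -0.2]
opening: 0.918
time_s: 14.07
position: [0.5748, 0.1491, 0.1563]
tcp_rot: [[-0.004, 0.923, 0.386], [-0.0, 0.386, -0.923], [-1.0, -0.003, -0.001]]
force: [-0.0, -1.2, 0.2]
opening: 0.917
t 14.1 pos [0.5748 0.1491 0.1563] head 22.7 open 0.917 F [-0.  -1.2  0.2] -> dp_tool [84.3  3.1  3. ] turn_tool_x 0.0 world d [  3.7  -1.6 -84.3]
```

View pics/wrist7.png

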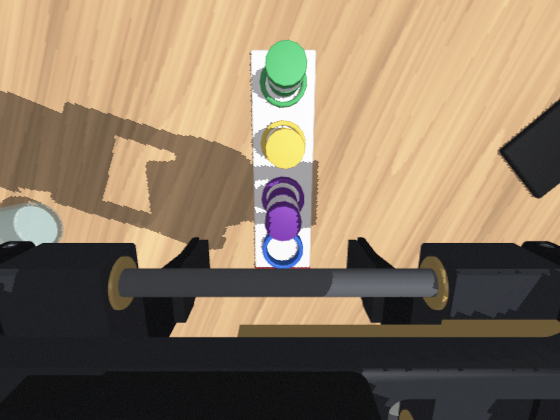

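Purple's cap is at (283,222) and the jaw middle is at about column 279, consistent with the 3 mm correction. Descending and gripping.

```bash
python3 -m inch '{"dp":[[0,3,3],[8,0,0],[16,0,0],[18,0,0],[18,0,0],[14,0,0],[8,0,0],[2,0,0],[0,0,0],[0,0,0]],"yaw":[0,0,0,0,0,0,0,0,0,0]}'
python3 -m inch '{"dp":[[0,0,0],[0,0,0],[0,0,0],[0,0,0],[0,0,0],[0,0,0],[0,0,0],[0,0,0],[0,0,0],[0,0,0],[0,0,0],[0,0,0],[0,0,0],[0,0,0]],"yaw":[0,0,0,0,0,0,0,0,0,0,0,0,0,0]}' 10
python3 -m inch '{"dp":[[-6,0,0],[-14,0,0],[-16,0,0],[-16,0,0],[-16,0,0],[-10,0,0],[0,0,0]],"yaw":[0,0,0,0,0,0,0]}'
python3 - <<'E'
from h import *
go([.5515,-.2200,.071],-27.7)
c=bot.capture("side");cv2.imwrite("pics/side8.png",cv2.resize(c["color"][150:340,160:330,::-1],None,fx=3,fy=3))
E
```

```text
time_s: 14.95
position: [0.581, 0.1474, 0.0741]
tcp_rot: [[0.001, 0.923, 0.384], [0.0, 0.384, -0.923], [-1.0, 0.001, 0.0]]
force: [0.6, -0.1, -0.4]
opening: 0.923
time_s: 16.12
position: [0.5804, 0.1473, 0.0737]
tcp_rot: [[-0.0, 0.923, 0.384], [-0.0, 0.384, -0.923], [-1.0, -0.0, -0.0]]
force: [-0.6, -0.6, 0.2]
opening: 0.336
time_s: 16.7
position: [0.5822, 0.1476, 0.1544]
tcp_rot: [[0.005, 0.923, 0.384], [0.0, 0.385, -0.923], [-1.0, 0.005, 0.002]]
force: [0.8, 0.3, -0.9]
opening: 0.332
t 16.7 pos [0.5822 0.1476 0.1544] head 22.6 open 0.332 F [ 0.8  0.3 -0.9] -> dp_tool [  83.  -170.1  327.3] turn_tool_x 50.3 world d [ -30.7 -367.6  -83.4]
```

View pics/side8.png

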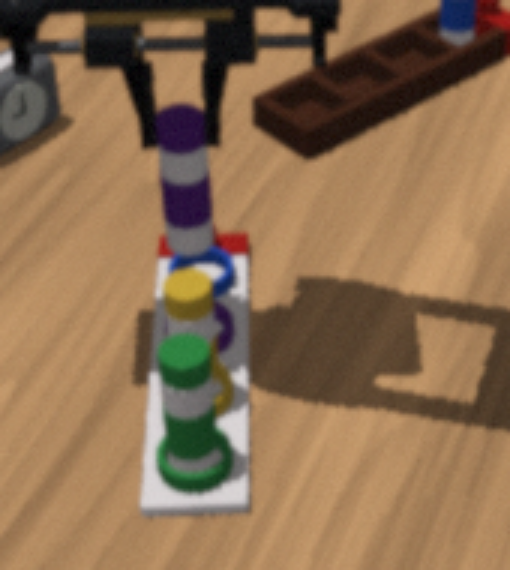

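```bash
python3 -m inch '{"dp":[[0,-6,12],[0,-12,23],[0,-14,27],[0,-14,27],[0,-14,27],[0,-14,27],[0,-14,27],[0,-14,27],[0,-14,27],[0,-14,27],[0,-14,27],[0,-14,27],[0,-10,20],[0,-2,2],[0,0,0]],"yaw":[0,0,0,0,0,0,0,0,0,0,0,0,0,0,0]}'
python3 -m inch '{"dp":[[0,0,0],[0,0,0],[0,0,0],[0,0,0],[0,0,0],[0,0,0],[0,0,0],[0,0,0],[0,0,0],[0,0,0],[0,0,0]],"yaw":[5,5,5,5,5,5,5,5,5,5.2,0]}'
python3 -c "
from h import *
go([.5515,-.2200,.0717],-27.7)"
```

```text
time_s: 18.0
position: [0.5477, -0.2216, 0.1503]
tcp_rot: [[-0.002, 0.924, 0.381], [0.001, 0.381, -0.924], [-1.0, -0.002, -0.002]]
force: [-0.1, 1.0, -1.1]
opening: 0.33
time_s: 18.92
position: [0.5484, -0.218, 0.1509]
tcp_rot: [[-0.002, 0.886, -0.463], [0.002, -0.463, -0.886], [-1.0, -0.003, -0.001]]
force: [1.0, -0.2, -1.0]
opening: 0.333
t 18.9 pos [ 0.5484 -0.218   0.1509] head -27.6 open 0.333 F [ 1.  -0.2 -1. ] -> dp_tool [79.2  3.9  0.4] turn_tool_x 0.1 world d [  3.1  -2.  -79.2]
```

```bash
python3 -m inch '{"dp":[[0,1.7,0],[8,1.6,0],[15,0,0],[16,0,0],[16,0,0],[10,0,0],[0,0,0],[0,0,0]],"yaw":[0,0,0,0,0,0,0,0]}'
python3 - <<'E'
from h import *
go([.5515,-.2200,.0717],-27.7)
c=bot.capture("side");cv2.imwrite("pics/side9.png",cv2.resize(c["color"][90:220,230:370,::-1],None,fx=4,fy=4))
E
```

```text
time_s: 19.58
position: [0.5518, -0.2211, 0.086]
tcp_rot: [[-0.001, 0.887, -0.463], [0.001, -0.463, -0.887], [-1.0, -0.002, -0.0]]
force: [0.6, 0.4, -1.5]
opening: 0.335
t 19.6 pos [ 0.5518 -0.2211  0.086 ] head -27.6 open 0.335 F [ 0.6  0.4 -1.5] -> dp_tool [14.3 -0.8 -0.8] turn_tool_x 0.1 world d [ -0.3   1.1 -14.3]
```

View pics/side9.png

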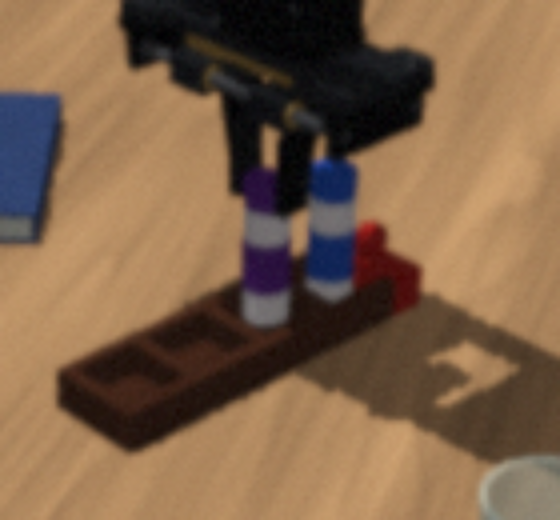

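The side crop shows purple over the second compartment at (265,320), with blue undisturbed.

```bash
python3 -m inch '{"dp":[[4,0,0],[4,0,0],[3,0,0],[2,0,0],[0.5,0,0],[0,0,0],[0,0,0]],"yaw":[0,0,0,0,0,0,0]}'; python3 -m inch '{"dp":[[1,0,0],[0,0,0],[0,0,0]],"yaw":[0,0,0]}';python3 -m inch '{"dp":[[0.7,0,0],[0,0,0],[0,0,0]],"yaw":[0,0,0]}'
```

```text
time_s: 20.22
position: [0.5522, -0.2214, 0.0733]
tcp_rot: [[0.0, 0.886, -0.463], [-0.0, -0.463, -0.886], [-1.0, 0.0, 0.0]]
force: [0.4, -0.3, -0.8]
opening: 0.336
time_s: 20.47
position: [0.5522, -0.2214, 0.0723]
tcp_rot: [[0.0, 0.886, -0.463], [-0.0, -0.463, -0.886], [-1.0, 0.0, 0.0]]
force: [-0.7, -0.2, -0.6]
opening: 0.334
time_s: 20.72
position: [0.5523, -0.2215, 0.0717]
tcp_rot: [[0.0, 0.886, -0.463], [-0.0, -0.463, -0.886], [-1.0, 0.0, 0.0]]
force: [0.6, 0.3, 0.1]
opening: 0.333
```

```bash
python3 -m inch '{"dp":[[0.5,0,0],[0,0,0],[0,0,0]],"yaw":[0,0,0]}'; python3 -m inch '{"dp":[[0.5,0,0],[0,0,0],[0,0,0]],"yaw":[0,0,0]}'
```

```text
time_s: 20.97
position: [0.5523, -0.2215, 0.0717]
tcp_rot: [[0.0, 0.886, -0.463], [-0.0, -0.463, -0.886], [-1.0, 0.001, 0.0]]
force: [-0.6, 0.3, 4.1]
opening: 0.337
time_s: 21.22
position: [0.5524, -0.2215, 0.0716]
tcp_rot: [[0.001, 0.886, -0.463], [-0.001, -0.463, -0.886], [-1.0, 0.001, 0.0]]
force: [-3.3, 0.6, 8.2]
opening: 0.336
```

Contact at 0.0717 as predicted. Releasing, then going to yellow.

```bash
python3 -m inch '{"dp":[[-0.6,0,0],[0,0,0],[0,0,0],[0,0,0]],"yaw":[0,0,0,0]}' 80
python3 -m inch '{"dp":[[0,0,0],[0,0,0],[0,0,0],[0,0,0],[-8,0,0],[-16,0,0],[-18,0,0],[-18,0,0],[-18,0,0],[-10,0,0],[0,0,0]],"yaw":[0,0,0,0,0,0,0,0,0,0,0]}' 80
python3 - <<'E'
from h import *
go([.5585,.2025,.073],22.65)
c=bot.capture("side");cv2.imwrite("pics/side10.png",cv2.resize(c["color"][90:220,230:370,::-1],None,fx=4,fy=4))
E
```

```text
time_s: 21.55
position: [0.5521, -0.2213, 0.0707]
tcp_rot: [[-0.0, 0.886, -0.463], [0.0, -0.463, -0.886], [-1.0, -0.0, -0.0]]
force: [-0.3, -0.8, 0.2]
opening: 0.554
time_s: 22.47
position: [0.5538, -0.2224, 0.1621]
tcp_rot: [[0.005, 0.886, -0.463], [-0.003, -0.463, -0.886], [-1.0, 0.006, 0.0]]
force: [-0.3, 0.3, -0.1]
opening: 0.92
t 22.5 pos [ 0.5538 -0.2224  0.1621] head -27.6 open 0.92 F [-0.3  0.3 -0.1] -> dp_tool [  87.8 -193.1 -378.8] turn_tool_x -50.2 world d [  4.7 424.9 -89.1]
```

View pics/side10.png

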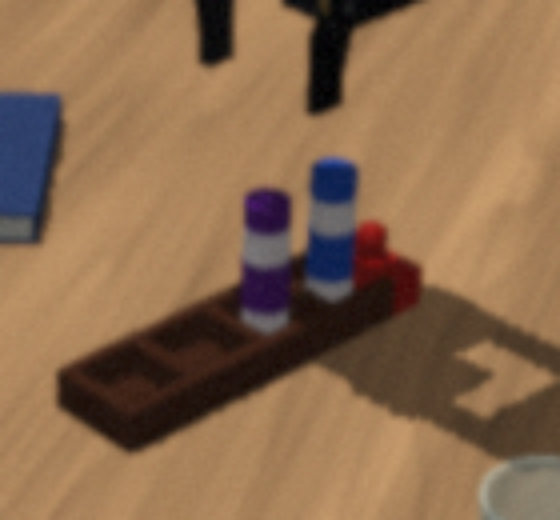

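Purple and blue both stand upright in slots 2 and 1. On to yellow.

```bash
python3 -m inch '{"dp":[[0,-6,-12],[0,-12,-24],[0,-14,-28],[0,-14,-28],[0,-14,-28],[0,-14,-28],[0,-14,-28],[0,-14,-28],[0,-14,-28],[0,-14,-28],[0,-14,-28],[0,-14,-28],[0,-14,-28],[0,-12,-24],[0,-6,-12],[0,0,0]],"yaw":[0,0,0,0,0,0,0,0,0,0,0,0,0,0,0,0]}'
python3 -m inch '{"dp":[[0,0,0],[0,0,0],[0,0,0],[0,0,0],[0,0,0],[0,0,0],[0,0,0],[0,0,0],[0,0,0],[0,0,0],[0,0,0]],"yaw":[-5,-5,-5,-5,-5,-5,-5,-5,-5,-5.2,0]}'
python3 - <<'E'
from h import *
go([.5585,.2025,.073],22.65)
c=bot.capture("wrist");cv2.imwrite("pics/wrist11.png",c["color"][:,:,::-1])
E
```

```text
time_s: 23.85
position: [0.5581, 0.2064, 0.1578]
tcp_rot: [[-0.002, 0.888, -0.459], [0.0, -0.459, -0.888], [-1.0, -0.002, 0.001]]
force: [0.2, 0.3, -0.2]
opening: 0.919
time_s: 24.77
position: [0.5591, 0.2018, 0.1584]
tcp_rot: [[-0.002, 0.923, 0.385], [-0.001, 0.385, -0.923], [-1.0, -0.002, 0.0]]
force: [0.0, -0.9, 0.2]
opening: 0.917
t 24.8 pos [0.5591 0.2018 0.1584] head 22.6 open 0.917 F [ 0.  -0.9  0.2] -> dp_tool [85.4 -0.1 -0.9] turn_tool_x -0.0 world d [ -0.6   0.7 -85.4]
```

View pics/wrist11.png

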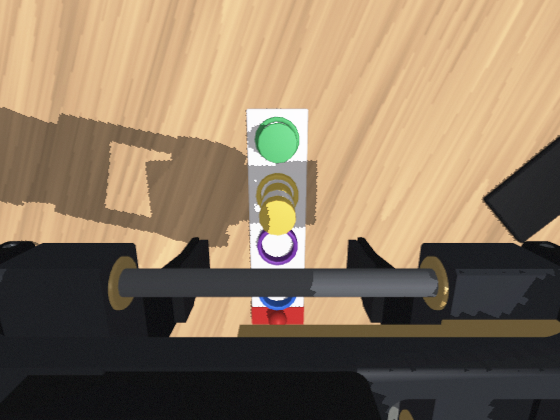

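Yellow's cap is centred at (277,218) between the jaws. Descending and gripping.

```bash
python3 -m inch '{"dp":[[2,0,-1],[8,0,0],[16,0,0],[18,0,0],[18,0,0],[14,0,0],[8,0,0],[2,0,0],[0,0,0],[0,0,0]],"yaw":[0,0,0,0,0,0,0,0,0,0]}'
python3 -m inch '{"dp":[[0,0,0],[0,0,0],[0,0,0],[0,0,0],[0,0,0],[0,0,0],[0,0,0],[0,0,0],[0,0,0],[0,0,0],[0,0,0],[0,0,0],[0,0,0],[0,0,0]],"yaw":[0,0,0,0,0,0,0,0,0,0,0,0,0,0]}' 10
python3 -m inch '{"dp":[[-6,0,0],[-14,0,0],[-16,0,0],[-16,0,0],[-16,0,0],[-10,0,0],[0,0,0]],"yaw":[0,0,0,0,0,0,0]}'
python3 - <<'E'
from h import *
go([.578,-.1685,.072],-27.7)
c=bot.capture("side");cv2.imwrite("pics/side12.png",cv2.resize(c["color"][150:340,160:330,::-1],None,fx=3,fy=3))
E
```

```text
time_s: 25.65
position: [0.5599, 0.2044, 0.0735]
tcp_rot: [[0.001, 0.923, 0.384], [0.0, 0.384, -0.923], [-1.0, 0.001, 0.0]]
force: [0.1, 0.2, 0.9]
opening: 0.923
time_s: 26.82
position: [0.5593, 0.2043, 0.0731]
tcp_rot: [[-0.0, 0.923, 0.384], [-0.0, 0.384, -0.923], [-1.0, -0.0, -0.0]]
force: [0.7, -0.1, -0.1]
opening: 0.336
time_s: 27.4
position: [0.5612, 0.2047, 0.1538]
tcp_rot: [[0.005, 0.923, 0.384], [0.001, 0.384, -0.923], [-1.0, 0.005, 0.001]]
force: [0.8, -0.4, -0.8]
opening: 0.336
t 27.4 pos [0.5612 0.2047 0.1538] head 22.6 open 0.336 F [ 0.8 -0.4 -0.8] -> dp_tool [  81.6 -128.4  350.9] turn_tool_x 50.3 world d [  16.8 -373.2  -81.8]
```

View pics/side12.png

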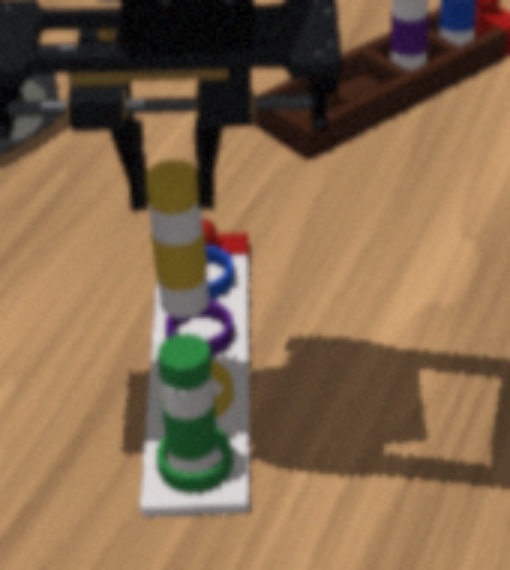

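```bash
python3 -m inch '{"dp":[[0,-4,12],[0,-9,25],[0,-10,28],[0,-10,28],[0,-10,28],[0,-10,28],[0,-10,28],[0,-10,28],[0,-10,28],[0,-10,28],[0,-10,28],[0,-10,28],[0,-9,25],[0,-4,12],[0,0,0]],"yaw":[0,0,0,0,0,0,0,0,0,0,0,0,0,0,0]}'
python3 -m inch '{"dp":[[0,0,0],[0,0,0],[0,0,0],[0,0,0],[0,0,0],[0,0,0],[0,0,0],[0,0,0],[0,0,0],[0,0,0],[0,0,0]],"yaw":[5,5,5,5,5,5,5,5,5,5.2,0]}'
python3 -c "
from h import *
go([.578,-.1685,.0711],-27.7)"
```

```text
time_s: 28.7
position: [0.5787, -0.1743, 0.15]
tcp_rot: [[-0.001, 0.925, 0.381], [-0.0, 0.381, -0.925], [-1.0, -0.001, -0.0]]
force: [0.1, 0.5, -0.1]
opening: 0.334
time_s: 29.62
position: [0.5783, -0.1687, 0.1505]
tcp_rot: [[-0.002, 0.886, -0.463], [0.002, -0.463, -0.886], [-1.0, -0.003, -0.001]]
force: [0.3, -0.4, -1.2]
opening: 0.335
t 29.6 pos [ 0.5783 -0.1687  0.1505] head -27.6 open 0.335 F [ 0.3 -0.4 -1.2] -> dp_tool [79.4 -0.2 -0. ] turn_tool_x 0.1 world d [ -0.3   0.2 -79.4]
```

```bash
python3 -m inch '{"dp":[[0,-0.5,-0.8],[8,0,0],[15,0,0],[16,0,0],[16,0,0],[10,0,0],[0,0,0],[0,0,0]],"yaw":[0,0,0,0,0,0,0,0]}'
python3 - <<'E'
from h import *
go([.578,-.1685,.0711],-27.7)
c=bot.capture("side");cv2.imwrite("pics/side13.png",cv2.resize(c["color"][90:220,230:370,::-1],None,fx=4,fy=4))
E
```

```text
time_s: 30.28
position: [0.5786, -0.1695, 0.0854]
tcp_rot: [[-0.002, 0.887, -0.463], [0.001, -0.463, -0.887], [-1.0, -0.002, -0.0]]
force: [0.7, 0.3, -0.6]
opening: 0.336
t 30.3 pos [ 0.5786 -0.1695  0.0854] head -27.5 open 0.336 F [ 0.7  0.3 -0.6] -> dp_tool [14.3 -1.  -0.6] turn_tool_x 0.2 world d [ -0.6   1.  -14.3]
```

View pics/side13.png

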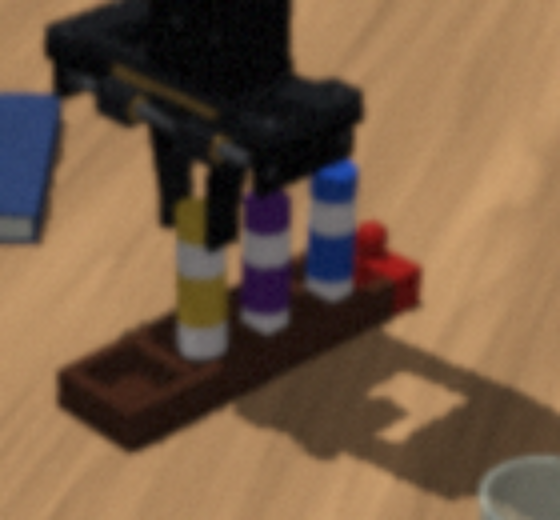

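Yellow is over the third compartment at (202,355), and the other two are undisturbed. Lowering.

```bash
python3 -m inch '{"dp":[[4,-0.5,-0.5],[4,0,0],[3,0,0],[2,0,0],[0.5,0,0],[0,0,0],[0,0,0]],"yaw":[0,0,0,0,0,0,0]}'; python3 -m inch '{"dp":[[1.2,0,0],[0,0,0],[0,0,0]],"yaw":[0,0,0]}';python3 -m inch '{"dp":[[0.7,0,0],[0,0,0],[0,0,0]],"yaw":[0,0,0]}'
```

```text
time_s: 30.92
position: [0.5789, -0.1694, 0.0727]
tcp_rot: [[0.0, 0.886, -0.463], [-0.0, -0.463, -0.886], [-1.0, 0.0, -0.0]]
force: [0.2, -0.2, -0.2]
opening: 0.335
time_s: 31.17
position: [0.5789, -0.1693, 0.0715]
tcp_rot: [[0.0, 0.886, -0.463], [0.0, -0.463, -0.886], [-1.0, 0.0, -0.0]]
force: [0.4, -0.3, -0.5]
opening: 0.334
time_s: 31.42
position: [0.579, -0.1694, 0.0711]
tcp_rot: [[0.0, 0.886, -0.463], [-0.0, -0.463, -0.886], [-1.0, 0.0, -0.0]]
force: [0.1, 0.1, 1.4]
opening: 0.335
```

```bash
python3 -m inch '{"dp":[[0.5,0,0],[0,0,0],[0,0,0]],"yaw":[0,0,0]}'
python3 -m inch '{"dp":[[-0.3,0,0],[0,0,0],[0,0,0],[0,0,0]],"yaw":[0,0,0,0]}' 80
python3 -m inch '{"dp":[[0,0,0],[0,0,0],[0,0,0],[0,0,0],[-8,0,0],[-16,0,0],[-18,0,0],[-18,0,0],[-18,0,0],[-10,0,0],[0,0,0]],"yaw":[0,0,0,0,0,0,0,0,0,0,0]}' 80
python3 - <<'E'
from h import *
go([.536,.2565,.073],22.65)
c=bot.capture("side");cv2.imwrite("pics/side14.png",cv2.resize(c["color"][90:220,230:370,::-1],None,fx=4,fy=4))
E
```

```text
time_s: 31.67
position: [0.5791, -0.1694, 0.071]
tcp_rot: [[0.001, 0.886, -0.463], [-0.0, -0.463, -0.886], [-1.0, 0.001, -0.0]]
force: [-1.0, 0.9, 5.6]
opening: 0.332
time_s: 32.0
position: [0.5788, -0.1693, 0.0702]
tcp_rot: [[-0.0, 0.886, -0.463], [0.0, -0.463, -0.886], [-1.0, -0.0, -0.0]]
force: [-0.7, -0.2, 0.2]
opening: 0.557
time_s: 32.92
position: [0.5807, -0.1701, 0.1616]
tcp_rot: [[0.005, 0.886, -0.463], [-0.003, -0.463, -0.886], [-1.0, 0.006, -0.0]]
force: [-0.0, -0.2, -0.1]
opening: 0.915
t 32.9 pos [ 0.5807 -0.1701  0.1616] head -27.6 open 0.915 F [-0.  -0.2 -0.1] -> dp_tool [  87.2 -237.7 -357.4] turn_tool_x -50.2 world d [-44.7 426.6 -88.6]
```

View pics/side14.png

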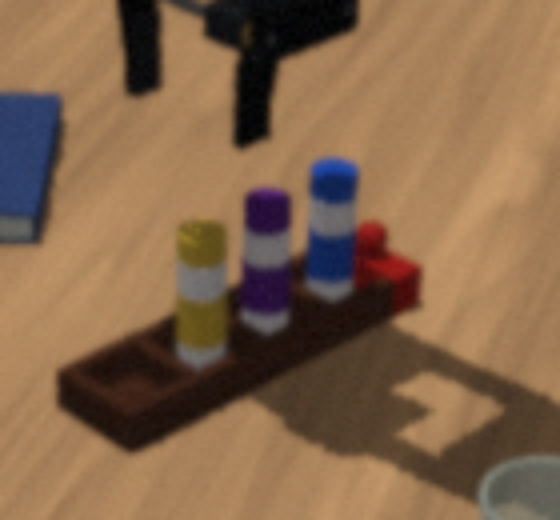

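Yellow stands upright in slot 3. The last one is green.

```bash
python3 -m inch '{"dp":[[0,-5.5,-8],[0,-10,-15],[0,-17,-26],[0,-17,-26],[0,-17,-26],[0,-17,-26],[0,-17,-26],[0,-17,-26],[0,-17,-26],[0,-17,-26],[0,-17,-26],[0,-17,-26],[0,-17,-26],[0,-17,-26],[0,-10,-15],[0,-5.5,-8],[0,0,0]],"yaw":[0,0,0,0,0,0,0,0,0,0,0,0,0,0,0,0,0]}'
python3 -m inch '{"dp":[[0,0,0],[0,0,0],[0,0,0],[0,0,0],[0,0,0],[0,0,0],[0,0,0],[0,0,0],[0,0,0],[0,0,0],[0,0,0]],"yaw":[-5,-5,-5,-5,-5,-5,-5,-5,-5,-5.2,0]}'
python3 - <<'E'
from h import *
go([.536,.2565,.073],22.65)
c=bot.capture("wrist");cv2.imwrite("pics/wrist15.png",c["color"][:,:,::-1])
E
```

```text
time_s: 34.38
position: [0.5347, 0.2588, 0.1573]
tcp_rot: [[-0.003, 0.888, -0.46], [-0.0, -0.46, -0.888], [-1.0, -0.002, 0.001]]
force: [-0.4, 0.1, 0.2]
opening: 0.922
time_s: 35.3
position: [0.5361, 0.2551, 0.1578]
tcp_rot: [[-0.002, 0.923, 0.384], [-0.001, 0.384, -0.923], [-1.0, -0.002, 0.0]]
force: [0.2, -0.7, -0.7]
opening: 0.92
t 35.3 pos [0.5361 0.2551 0.1578] head 22.6 open 0.92 F [ 0.2 -0.7 -0.7] -> dp_tool [84.8  0.7 -1.4] turn_tool_x -0.0 world d [ -0.1   1.4 -84.8]
```

View pics/wrist15.png

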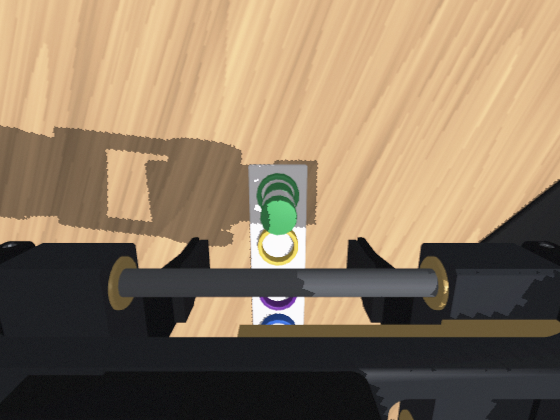

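Green's cap is centred at (278,217). Gripping.

```bash
python3 -m inch '{"dp":[[2,0,-1],[8,0,0],[16,0,0],[18,0,0],[18,0,0],[14,0,0],[7,0,0],[2,0,0],[0,0,0],[0,0,0]],"yaw":[0,0,0,0,0,0,0,0,0,0]}'
python3 -m inch '{"dp":[[0,0,0],[0,0,0],[0,0,0],[0,0,0],[0,0,0],[0,0,0],[0,0,0],[0,0,0],[0,0,0],[0,0,0],[0,0,0],[0,0,0],[0,0,0],[0,0,0]],"yaw":[0,0,0,0,0,0,0,0,0,0,0,0,0,0]}' 10
python3 -m inch '{"dp":[[-6,0,0],[-14,0,0],[-16,0,0],[-16,0,0],[-16,0,0],[-10,0,0],[0,0,0]],"yaw":[0,0,0,0,0,0,0]}'
python3 - <<'E'
from h import *
go([.605,-.117,.072],-27.7)
c=bot.capture("side");cv2.imwrite("pics/side16.png",cv2.resize(c["color"][150:340,160:330,::-1],None,fx=3,fy=3))
E
```

```text
time_s: 36.18
position: [0.5365, 0.2579, 0.074]
tcp_rot: [[0.001, 0.923, 0.384], [0.0, 0.384, -0.923], [-1.0, 0.001, 0.0]]
force: [0.2, -1.0, -0.2]
opening: 0.925
time_s: 37.35
position: [0.536, 0.2577, 0.0735]
tcp_rot: [[-0.0, 0.923, 0.384], [-0.0, 0.384, -0.923], [-1.0, -0.0, -0.0]]
force: [-0.7, -0.4, 0.6]
opening: 0.337
time_s: 37.93
position: [0.5377, 0.2583, 0.1542]
tcp_rot: [[0.005, 0.923, 0.384], [0.001, 0.384, -0.923], [-1.0, 0.005, 0.001]]
force: [-0.1, -0.4, -1.0]
opening: 0.335
t 37.9 pos [0.5377 0.2583 0.1542] head 22.6 open 0.335 F [-0.1 -0.4 -1. ] -> dp_tool [ 82.  -82.6 372.2] turn_tool_x 50.3 world d [  67.3 -375.3  -82.2]
```

View pics/side16.png

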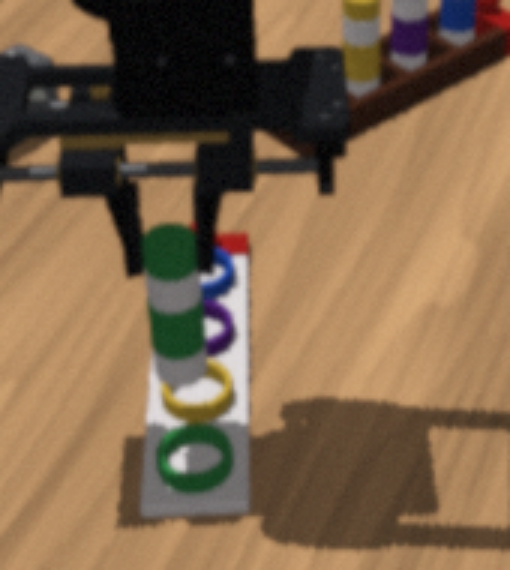

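```bash
python3 -m inch '{"dp":[[0,-3,12],[0,-5.5,25.5],[0,-6,28],[0,-6,28],[0,-6,28],[0,-6,28],[0,-6,28],[0,-6,28],[0,-6,28],[0,-6,28],[0,-6,28],[0,-6,28],[0,-4.5,25],[0,-4,18],[0,-3.5,14],[0,0,0]],"yaw":[0,0,0,0,0,0,0,0,0,0,0,0,0,0,0,0]}'
python3 -m inch '{"dp":[[0,0,0],[0,0,0],[0,0,0],[0,0,0],[0,0,0],[0,0,0],[0,0,0],[0,0,0],[0,0,0],[0,0,0],[0,0,0]],"yaw":[5,5,5,5,5,5,5,5,5,5.2,0]}'
python3 -c "
from h import *
go([.605,-.117,.0715],-27.7)"
```

```text
time_s: 39.32
position: [0.6055, -0.1225, 0.1503]
tcp_rot: [[-0.001, 0.924, 0.381], [-0.001, 0.381, -0.924], [-1.0, -0.001, 0.0]]
force: [-0.9, -0.6, -1.3]
opening: 0.333
time_s: 40.23
position: [0.6047, -0.1174, 0.1509]
tcp_rot: [[-0.002, 0.886, -0.463], [0.001, -0.463, -0.886], [-1.0, -0.002, -0.0]]
force: [0.0, 0.6, -1.4]
opening: 0.337
t 40.2 pos [ 0.6047 -0.1174  0.1509] head -27.6 open 0.337 F [ 0.   0.6 -1.4] -> dp_tool [79.4  0.2 -0.5] turn_tool_x 0.1 world d [  0.3   0.4 -79.4]
```

```bash
python3 -m inch '{"dp":[[0,-0.3,-1],[8,0,0],[15,0,0],[16,0,0],[16,0,0],[10,0,0],[0,0,0],[0,0,0]],"yaw":[0,0,0,0,0,0,0,0]}'
python3 - <<'E'
from h import *
go([.605,-.117,.0715],-27.7)
c=bot.capture("side");cv2.imwrite("pics/side17.png",cv2.resize(c["color"][90:220,230:370,::-1],None,fx=4,fy=4))
E
```

```text
time_s: 40.9
position: [0.6054, -0.1176, 0.0858]
tcp_rot: [[-0.002, 0.887, -0.463], [0.001, -0.463, -0.887], [-1.0, -0.002, 0.0]]
force: [0.2, -0.4, -0.7]
opening: 0.337
t 40.9 pos [ 0.6054 -0.1176  0.0858] head -27.6 open 0.337 F [ 0.2 -0.4 -0.7] -> dp_tool [14.3 -0.6 -0.3] turn_tool_x 0.1 world d [ -0.4   0.6 -14.3]
```

View pics/side17.png

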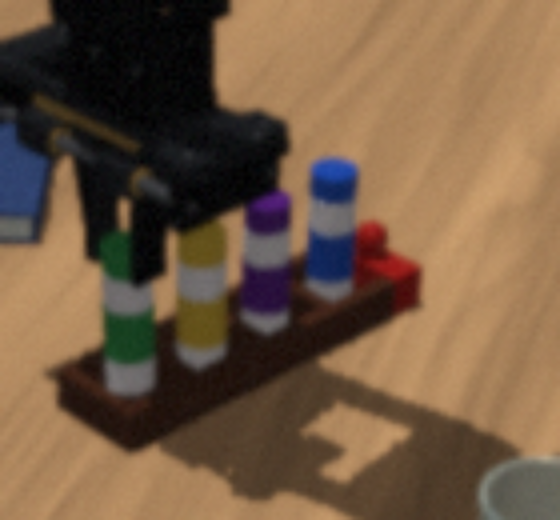

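Green is over slot 4 at (130,385). Lowering.

```bash
python3 -m inch '{"dp":[[4,-0.4,-0.3],[4,0,0],[3,0,0],[2,0,0],[0.5,0,0],[0,0,0],[0,0,0]],"yaw":[0,0,0,0,0,0,0]}'; python3 -m inch '{"dp":[[1.2,0,0],[0,0,0],[0,0,0]],"yaw":[0,0,0]}';python3 -m inch '{"dp":[[0.7,0,0],[0,0,0],[0,0,0]],"yaw":[0,0,0]}'
```

```text
time_s: 41.53
position: [0.6058, -0.1175, 0.0731]
tcp_rot: [[0.0, 0.886, -0.463], [-0.0, -0.463, -0.886], [-1.0, 0.0, -0.0]]
force: [-0.1, 0.2, -1.0]
opening: 0.337
time_s: 41.78
position: [0.6057, -0.1174, 0.0719]
tcp_rot: [[0.0, 0.886, -0.463], [0.0, -0.463, -0.886], [-1.0, 0.0, -0.0]]
force: [0.9, 0.0, -0.8]
opening: 0.336
time_s: 42.03
position: [0.6059, -0.1175, 0.0715]
tcp_rot: [[0.0, 0.886, -0.463], [-0.0, -0.463, -0.886], [-1.0, 0.001, -0.0]]
force: [-0.0, 0.2, 1.9]
opening: 0.335
```

```bash
python3 -m inch '{"dp":[[0.4,0,0],[0,0,0],[0,0,0]],"yaw":[0,0,0]}'
python3 -m inch '{"dp":[[-0.3,0,0],[0,0,0],[0,0,0],[0,0,0]],"yaw":[0,0,0,0]}' 80
python3 -m inch '{"dp":[[0,0,0],[0,0,0],[0,0,0],[0,0,0],[-8,0,0],[-16,0,0],[-18,0,0],[-18,0,0],[-18,0,0],[-16,0,0],[-16,0,0],[-8,0,0]],"yaw":[0,0,0,0,0,0,0,0,0,0,0,0]}' 80
python3 -m inch '{"dp":[[0,-6,-15],[0,-10.5,-28.5],[0,-11,-29.5],[0,-11,-29.5],[0,-11,-29.5],[0,-11,-29.5],[0,-11,-29.5],[0,-11,-29.5],[0,-8,-18],[0,0,0],[0,0,0],[0,0,0]],"yaw":[0,0,0,0,0,0,0,0,0,0,0,0]}'
python3 - <<'E'
from h import *
c=bot.capture("side");cv2.imwrite("pics/side18.png",cv2.resize(c["color"][90:220,230:370,::-1],None,fx=4,fy=4))
c=bot.capture("top");cv2.imwrite("pics/top18.png",c["color"][:,:,::-1])
cv2.imwrite("pics/top18c.png",cv2.resize(c["color"][140:240,300:425,::-1],None,fx=6,fy=6))
E
```

```text
time_s: 42.28
position: [0.6059, -0.1175, 0.0715]
tcp_rot: [[0.001, 0.886, -0.463], [-0.0, -0.463, -0.886], [-1.0, 0.001, -0.0]]
force: [-1.8, 0.6, 5.0]
opening: 0.337
time_s: 42.62
position: [0.6056, -0.1174, 0.0707]
tcp_rot: [[-0.0, 0.886, -0.463], [0.0, -0.463, -0.886], [-1.0, -0.0, 0.0]]
force: [0.2, 0.4, 0.1]
opening: 0.553
time_s: 43.62
position: [0.6068, -0.1178, 0.192]
tcp_rot: [[0.004, 0.886, -0.463], [-0.001, -0.463, -0.886], [-1.0, 0.004, -0.001]]
force: [0.0, -0.1, 0.2]
opening: 0.921
time_s: 44.62
position: [0.6357, 0.1353, 0.1889]
tcp_rot: [[-0.001, 0.886, -0.463], [-0.001, -0.463, -0.886], [-1.0, -0.0, 0.001]]
force: [-1.0, -0.9, 0.1]
opening: 0.92
```

View pics/side18.png

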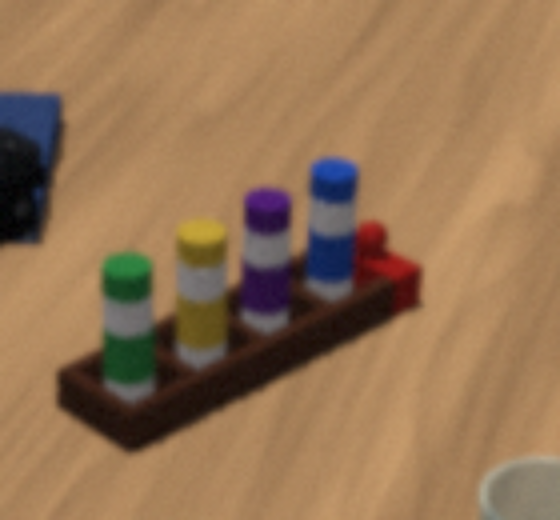

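View pics/top18c.png

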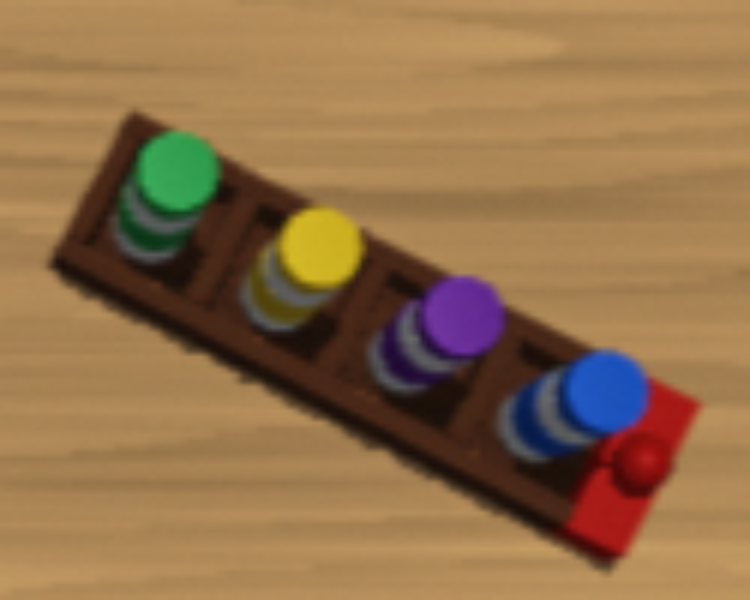

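Both views show all four tubes upright inside their compartments, in the order blue, purple, yellow, green from the red knob. The arm is clear of everything.

```bash
python3 -c "
from rig import bot
print(bot.hand_in())"
```

```text
the job is handed in; nothing more can be done
None
```

I moved all four tubes from the carrier to the stand, one per compartment. From the red knob the order is blue, purple, yellow, green, the same as in the carrier. The job was handed in at about 45 s of the 112 s allowed.

- **Setting down:** each tube was lowered until it touched the floor, with 5–8 N of contact force, and only then released. Contact came within about 0.2 mm of the height expected for the compartment floor.
- **Last checks:** the final side and top pictures show all four standing upright inside their compartments, with the gripper open and clear of everything.
- **Disagreements:** the top, side and wrist views differed by about 1–3.5 mm on positions, within or a little over the stated calibration. My first grip, on blue, may not have been fully closed when the lift began. The side picture and the set-down height showed no slip, and I allowed more closing time for the other three.

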